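# Set the annealing kiln's controller by its edge thumbwheel

### The job

On the grey kiln controller, roll the sprung thumbwheel that peeps out of the narrow slot with one fingertip until the needle under the window stands between the two prongs of the brass marker clip. Then take the finger off the wheel and push the large round key well down and let it come up again, to store the setting. Touch the controller gently, never with more than 12 N; leave the small round key alone and the other things where they are.

Things in the scene. Friction and masses are not known exactly. Their poses are not given: they have to be found in the camera images.
- controller: grey steel desk box, 180 mm (its x) by 280 mm (its y) by 80 mm high, fixed to the bench. Origin at the centre of its underside; x points away from the robot at yaw 0, y to the robot's left, z up. Its flat top panel is at z = 80 mm. Anything touching its wheel, keys or panel counts as touching the controller.
- slot (a point): centre of the wheel slot, level with the panel, at (-20, 70, 80) mm in the controller's frame, same axes. Slot 13 mm wide (x), 54 mm long (y). In it turns a black ribbed wheel, 56 mm in diameter, 9 mm thick, axle along x. Only its crest shows, 4 to 13 mm above the panel, differently each time and not measured: feel for it. About 20 mm of stroke per touch, 10 mm either side of the centre.
- wheel (a joint): angle of the thumbwheel, rad, -2.6 to 2.6; it grows as the crest goes towards +y. 1 rad is 28 mm at the rim and moves the needle 28 mm the same way. It stays where it is left. The whole wheel is sprung and sinks under the finger at about 6 N per mm. Turning it takes about 3 N along y at the crest; pressed with less than about 5 N the finger may slip.
- needle_tip (a point): far end of the black needle (2 mm wide along y, 24 mm long along x) that slides along y under a flush clear window (30 by 190 mm, far half of the panel) over a white scale. Point on its centre line, x = 62 mm in the controller's frame, 2 to 14 mm below the panel. It starts on the right (-y) part of the scale; only the wheel moves it.
- clip_gap (a point): middle of the 8 mm gap between the two prongs of the brass marker clip, at panel height, axes as the controller's. The clip (22 mm wide, 6 mm high) is fixed at the far edge of the window, prongs reaching over the pane towards the robot. It lies 30 to 85 mm left (+y) of the needle's start. The needle is right when its tip has this point's y.
- set_key_top (a point): centre of the top face of the large round grey key (30 mm in diameter), at (-30, -85) mm in the controller's frame, 24 mm above the panel at rest, in a dark collar 12 mm high. It is pushed straight down.
- set_key (a joint): how far the large key is pushed in, m: 0 up, 0.008 fully down. It is sprung: about 1.5 N to start it, 3.3 N at 4 mm, 5 N fully down, then it meets a hard stop. It must go at least 4 mm.
- clear_key (a joint): how far the small round key is pushed in, m: 0 up, 0.005 fully down. It is 16 mm in diameter, at (-30, -15) mm in the controller's frame, its top 21 mm above the panel. It must not be pressed.
- paperweight: green glass paperweight, 38 mm across and 31 mm high, standing on the controller's top near its far right corner; origin under its centre. Bystander.
- paddle: cork paddle with wooden handle, 250 mm long, 22 mm high, lying left of the controller. Bystander.
- jacks: steel jacks (big two-bladed tongs), 245 mm long, 12 mm high, lying right of the controller. Bystander.
- tweezers: steel tweezers, 190 mm long, 6 mm high, lying in front of the controller. Bystander.
- tumbler: amber glass tumbler, 72 mm across and 85 mm high, standing beyond the controller. Bystander.
- block_cup: wooden shaping cup with a long handle, 88 mm across and 50 mm high, beyond the controller. Bystander.

How it is judged:
By the outcome, as a careful person would: the job done as asked, in the order asked, and still so for the second after the job is handed in, with the robot touching nothing.
It also fails if it takes over 64 s, if anything falls off the work surface, if the arm or the gripper's body presses on something with over 40 N, if the wrist force passes 120 N, or if a joint passes its speed limit or range.

### The arm

A 6-joint arm with a two-finger parallel gripper is mounted at the origin on the work surface. World frame = base frame: x ahead of the robot, y to its left, z up, the work surface at z = 0. Lengths are in m, angles in degrees, forces in N, time in s.
With the tool pointing down it reaches from about 0.25 to 0.725 m from the base axis. Payload 9.7 kg.
Tool frame: the origin (TCP) lies midway between the tips of the shut fingers; the grasp point (between the pads) lies 19 mm behind it (bot.hold_point_z is the distance from the TCP to the grasp point, in m); z points along the fingers, y is the line along which they close (so a half turn about z gives the same grasp; the last joint's range is limited). The gripper opens to 85 mm and grips with 20 to 120 N. Pads are 22 mm wide; open, the fingers measure 114 mm over their backs; the gripper's body (76 mm by 85 mm) begins 54 mm behind the grasp point. The pads swing forward as they close: fully open they stand 13 mm farther back than shut.
Start: joints at [70.417, 4.979, 10.078, 95.1, 0, 90], TCP at [0.184, 0.518, 0.231] pointing down, gripper open.
Joint ranges: [-179.16, 179.16], [-48.56, 103.87], [-65.8, 70.77], [-126.05, 130.52], [-82.76, 87.17], [-180, 180]. Speed limits (degrees/s): [127.2, 127.2, 147.25, 180, 180, 180].

### API

Orientations are given as [roll, pitch, yaw] about the fixed x, y, z axes, in that order (R = Rz(yaw) Ry(pitch) Rx(roll)).
In Python, from workcell import bot gives the robot as it stands.
- The arm moves only by the tool play_rows, never from a script. Its argument "steps" is a list that holds one entry, the list of rows, each a list of 4 numbers: the shift along the tool's x, y, z in m, then the turn about the tool's z in rad. In form: [[[tx, ty, tz, yaw], ...]]. A call has exactly 5 rows; each row shifts and turns the commanded pose from where the row before left it, along the tool's axes as they then stand; what a row does not reach is not made up. A row lasts 1/12 s, in which the tool goes at most 41.7 mm and 7.16 degrees, less where a joint would pass 70% of its speed; a pose out of reach is approached as far as the arm can. A call is refused whole if a number of a shift passes 0.0417 or a number of a turn 0.125, either way. A call with a gripper value outside its range is refused whole. "gripper" is the finger opening in m, from 0 to 0.0854, set as the call begins (left out, the last holds). The fingers move at their own pace and stop on an object; "squeeze" is the grip in N (left out, the last holds). Time passes only in rows, so rows that do not move let the fingers close, or fill a call up. It gives the time, the measured TCP pose, the force, the opening and the grip force at its end, in the units of the state.
- bot.get_obs(): the state, without advancing time (a new reading comes with each control period).
- bot.camera(name): name is "scene" or "top"; returns a dict with "img" (384x512x3 uint8, blue, green, red), "vfov" (degrees; the focal length in pixels is half the picture's height over the tangent of half this angle, whatever the lens; pixels are square), "cx", "cy" (the principal point, pixels), "xyz" and "attitude" of the camera in the world. Camera axes: x right, y down, z forward; pixel columns grow to the right and rows downward; lengths in m; the calibration is good to about 2 mm. A picture is of the moment at which its call begins. There is no depth.
- bot.job_done(): hands the job in; it is judged then, once.
The state is a dict: "time": time; "q": joint angles; "qd": joint speeds; "joint_efforts": joint torques, N m; "ee_pos": TCP position; "tcp_rot": TCP orientation; "wrist_force": force on the tool from outside, world axes, zero at the start; "torque": the same for the moment, N m; "opening": finger opening in m; "grasp_force": force on a finger pad.
Only numpy, scipy, OpenCV 4.12 (cv2) and the standard library are available. Lean on these libraries where they do the work, as an engineer would, in place of code of your own. Each camera call takes 0.05 s, during which the arm holds its last target. There are 200 camera calls.

## Working session

There is one attempt and no reset: what is moved stays moved. The work goes in short steps, Python scripts to look and compute and a tool call to move; the robot and the scene stay as the last step left them, time stands still between calls to the robot, and variables do not carry over. Pictures are saved under pics/ and viewed, at most 10 in all, crops included, and the job is handed in when it is done.

Besides the shell and the picture viewer there is one more tool, called as name(argument=value, ...) on one line, values as JSON. play_rows: Moves the arm, as the interface text tells. Its arguments: {"type":"object","properties":{"steps":{"type":"array","items":{"type":"array","items":{"type":"array","items":{"type":"number"}}}},"gripper":{"type":"number"},"squeeze":{"type":"number"}},"required":["steps"]}

```bash
mkdir -p pics; ls; cat > h.py <<'E'
import numpy as np, cv2
from scipy.spatial.transform import Rotation as R
from workcell import bot
def cam(n):
    c=bot.camera(n); return c
def att(c):
    a=np.array(c["attitude"],float)
    if a.shape==(3,3): return a
    return R.from_euler('xyz',a,degrees=True).as_matrix()
def foc(c): return 192/np.tan(np.radians(c["vfov"])/2)
def ray(c,u,v,z):
    f=foc(c); d=att(c)@np.array([(u-c["cx"])/f,(v-c["cy"])/f,1]); o=np.array(c["xyz"])
    return o+d*(z-o[2])/d[2]
def proj(c,p):
    q=att(c).T@(np.array(p)-np.array(c["xyz"])); f=foc(c)
    return q[:2]/q[2]*f+[c["cx"],c["cy"]]
E
python3 - <<'E'
from h import *
for n in("top","scene"):
    c=cam(n); cv2.imwrite(f"pics/{n}0.png",c["img"]); print(n,{k:v for k,v in c.items() if k!="img"})
    np.save(n+"0.npy",c["img"])
print(bot.get_obs())
E
```

```text
pics
top {'vfov': 53.80826758046796, 'cx': 257.36186143236097, 'cy': 190.97186689818588, 'xyz': array([0.50792345, 0.06780987, 0.89249136]), 'attitude': array([-171.90470025,   -0.36846552,  -89.11254628])}
scene {'vfov': 48.357140974308805, 'cx': 254.9212547634977, 'cy': 187.81198593538886, 'xyz': array([1.38510911, 0.01298023, 0.61584598]), 'attitude': array([-122.79342152,   -0.36837305,   87.33269153])}
{'time': 0.1, 'q': array([ 7.04145490e+01,  5.00883565e+00,  1.00380700e+01,  9.50997097e+01,
       -1.04362855e-03,  9.00001005e+01]), 'qd': array([-0.15520047, -0.09290749,  0.03687801,  0.01831477, -0.02143578,
        0.02150821]), 'joint_efforts': array([ 1.91491432e-03, -5.21560979e+01,  4.65654087e+01,  1.59913773e-02,
        1.03249297e-04,  5.82834900e-06]), 'ee_pos': array([0.18430082, 0.51797754, 0.23063718]), 'tcp_rot': array([-1.79929525e+02,  1.04375140e-03,  1.60414450e+02]), 'wrist_force': array([ 0.19764141,  0.15690227, -0.02764908]), 'torque': array([-0.02002435,  0.00429302,  0.00333265]), 'grasp_force': 0.0, 'opening': 0.085337731258829}
```

View pics/top0.png

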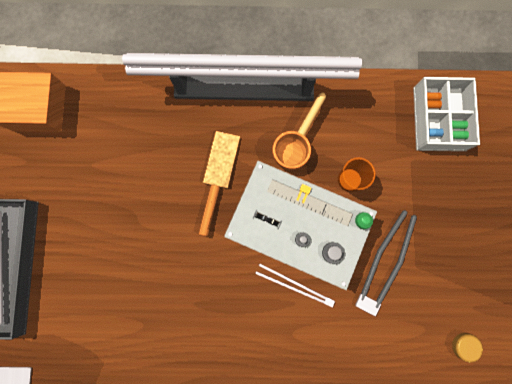

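View pics/scene0.png

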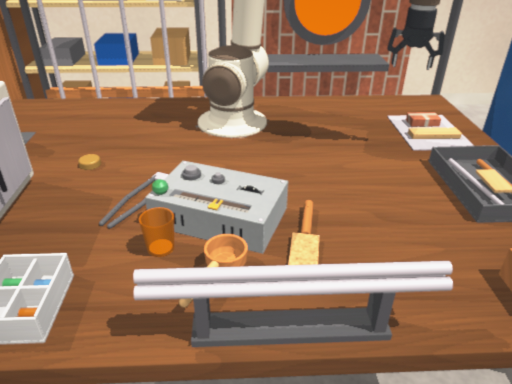

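The top view shows the panel with corners at about (258,162), (377,209), (347,289), (226,237). The slot is near (267,218), the large key (333,253), the small key (303,240), the clip (305,192) and the needle about (324,209).

```bash
python3 - <<'E'
from h import *
c=cam("top"); im=c["img"]
# rectify panel plane z=.08 : world->pixel
hsv=cv2.cvtColor(im,cv2.COLOR_BGR2HSV)
m=((hsv[...,1]<40)&(hsv[...,2]>130)).astype(np.uint8)
m[:150]=0;m[300:]=0;m[:,:220]=0;m[:,385:]=0
m=cv2.morphologyEx(m,cv2.MORPH_OPEN,np.ones((5,5)))
cs,_=cv2.findContours(m,cv2.RETR_EXTERNAL,cv2.CHAIN_APPROX_NONE)
k=max(cs,key=cv2.contourArea)[:,0]
w=np.array([ray(c,u,v,.08)[:2] for u,v in k],np.float32)
r=cv2.minAreaRect(w*1000); print(r); print(cv2.boxPoints(r))
x0,x1,y0,y1=230,390,155,295
cv2.imwrite("pics/crop0.png",cv2.resize(im[y0:y1,x0:x1],None,fx=5,fy=4.2857 and 5 if 0 else 5,interpolation=cv2.INTER_CUBIC)[:600])
E
```

```text
((554.5889892578125, -29.644699096679688), (279.3330993652344, 180.21624755859375), 67.42224884033203)
[[ 417.76367 -124.01129]
 [ 584.168   -193.20294]
 [ 691.4143    64.72189]
 [ 525.00995  133.91354]]
```

View pics/crop0.png

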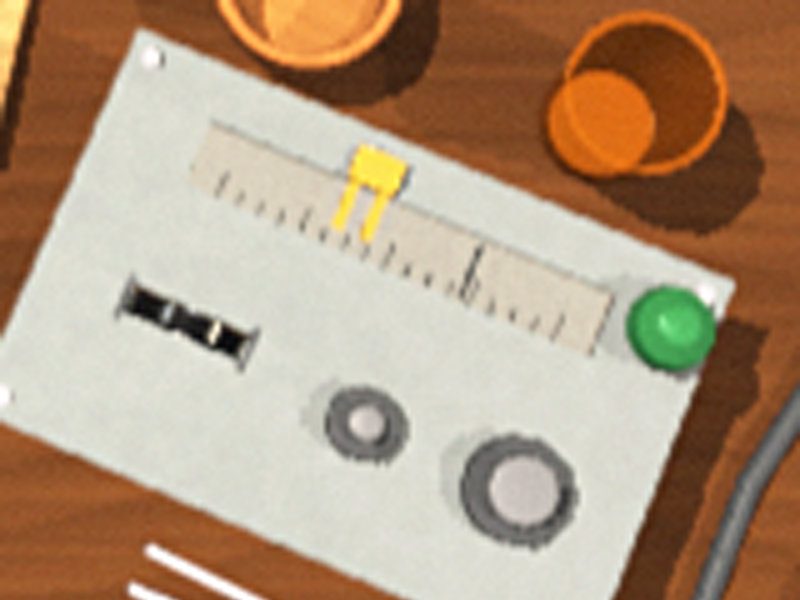

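The clip is near crop (370,190) and its prongs straddle about (358,210). The needle is a thin dark line from (478,247) to (465,298), and the slot centre is (188,322). The panel fits as 279x180 mm, with its centre at (0.5546, -0.0296) and yaw at about -22.6°. I'll shut the gripper, turn tool x along the controller's y and move to above the slot.

play_rows(steps=[[[0,0,0,0.108],[0,0,0,0.108],[0,0,0,0.108],[0,0,0,0.108],[0,0,0,0.108]]], gripper=0)

```text
time: 0.57
ee_pos: [0.1843, 0.5181, 0.2309]
tcp_rot: [-180.0, 0.0, 129.2]
wrist_force: [-0.2, 1.0, -0.2]
opening: 0.0256
grasp_force: 0.0
```

play_rows(steps=[[[0,0,0,0.108],[0,0,0,0.108],[0,0,0,0.108],[0,0,0,0.108],[0,0,0,0.108]]])

```text
time: 0.98
ee_pos: [0.1843, 0.5181, 0.231]
tcp_rot: [-180.0, 0.0, 98.2]
wrist_force: [-0.6, 0.0, 0.1]
opening: -0.0001
grasp_force: 0.0
```

play_rows(steps=[[[0,0,0,0.108],[0,0,0,0.108],[0,0,0,0.108],[0,0,0,0.108],[0,0,0,0.108]]])

```text
time: 1.4
ee_pos: [0.1955, 0.5138, 0.231]
tcp_rot: [-179.4, 0.0, 68.8]
wrist_force: [-0.3, 0.0, 0.1]
opening: -0.0002
grasp_force: 0.0
```

play_rows(steps=[[[-0.015,0.0266,0,0],[-0.015,0.0266,0,0],[-0.015,0.0266,0,0],[-0.015,0.0266,0,0],[-0.015,0.0266,0,0]]])

```text
time: 1.82
ee_pos: [0.2942, 0.394, 0.2297]
tcp_rot: [-179.4, 0.0, 68.8]
wrist_force: [1.1, -0.4, 0.5]
opening: 0.0
grasp_force: 0.0
```

play_rows(steps=[[[-0.015,0.0266,0,0],[-0.015,0.0266,0,0],[-0.015,0.0266,0,0],[-0.015,0.0266,0,0],[-0.015,0.0266,0,0]]])

```text
time: 2.23
ee_pos: [0.3911, 0.2759, 0.2285]
tcp_rot: [-179.4, 0.0, 68.8]
wrist_force: [0.5, 0.9, -0.5]
opening: -0.0001
grasp_force: 0.0
```

play_rows(steps=[[[-0.015,0.0266,0,0],[-0.015,0.0266,0,0],[-0.015,0.0266,0,0],[-0.015,0.0266,0,0],[-0.015,0.0266,0,0]]])

```text
time: 2.65
ee_pos: [0.488, 0.1578, 0.2271]
tcp_rot: [-179.4, 0.0, 68.8]
wrist_force: [0.4, -0.1, 0.2]
opening: 0.0002
grasp_force: 0.0
```

play_rows(steps=[[[-0.015,0.0266,0,0],[-0.015,0.0266,0,0],[-0.015,0.0266,0,0],[-0.015,0.0266,0,0],[-0.015,0.0266,0,0]]])

```text
time: 3.07
ee_pos: [0.5848, 0.0397, 0.2257]
tcp_rot: [-179.4, 0.0, 68.8]
wrist_force: [0.4, 0.3, -0.3]
opening: -0.0003
grasp_force: 0.0
```

```bash
cat >> h.py <<'E'
C=np.array([.5546,-.0296]); YAW=np.radians(-22.58)
X=np.array([np.cos(YAW),np.sin(YAW)]); Y=np.array([-X[1],X[0]])
def ctrl(p): d=np.array(p[:2])-C; return np.round([d@X*1000,d@Y*1000],1)
def world(x,y,z): return np.append(C+X*x+Y*y,z)
def st():
    o=bot.get_obs(); f=o["wrist_force"]
    print("t",round(o["time"],2),"ctrl",ctrl(o["ee_pos"]),"z",round(o["ee_pos"][2]*1000,1),"rot",np.round(o["tcp_rot"],1),"F ctrl",np.round([f[:2]@X,f[:2]@Y,f[2]],2),"op",round(o["opening"],4))
E
python3 - <<'E'
from h import *
st()
c=cam("top")
for n,u,v,z in (("needle tip",325.6,204.4,.072),("clip prong gap tips",230+358/5,155+235/5,.083),("slot",230+188/5,155+322/5,.082),("key",230+525/5,155+490/5,.104),("clip body",230+378/5,155+170/5,.085)):
    print(n,ctrl(ray(c,u,v,z)))
o=bot.get_obs(); cv2.imwrite("pics/c1.png",cv2.resize(c["img"][140:300,220:390],None,fx=4,fy=3.75 if 0 else 3.7))
E
```

```text
t 3.07 ctrl [ 1.3 75.6] z 225.7 rot [-179.4    0.    68.8] F ctrl [ 0.22  0.42 -0.29] op -0.0003
needle tip [ 60.9 -34.6]
clip prong gap tips [43.2 16.2]
slot [-20.3  68.6]
key [-30.2 -86. ]
clip body [72.4 19.2]
```

```bash
python3 - <<'E'
from h import *
for n in("top","scene"):
    c=cam(n); im=np.load(n+"0.npy")
    # resample panel region to rectified (plane z) grid in ctrl frame: 4px/mm ; rows=x desc, cols = y desc
    for z in (.083,.072):
        ys=np.arange(60,-60,-.25)/1000; xs=np.arange(90,30,-.25)/1000
        P=np.array([[world(x,y,z) for y in ys] for x in xs])
        q=(P-np.array(c["xyz"]))@att(c); f=foc(c); uv=(q[...,:2]/q[...,2:]*f+[c["cx"],c["cy"]]).astype(np.float32)
        r=cv2.remap(im,uv[...,0],uv[...,1],cv2.INTER_CUBIC)
        h=cv2.cvtColor(r,cv2.COLOR_BGR2HSV)
        if z>.08:
            w=((h[...,0]>18)&(h[...,0]<36)&(h[...,1]>110)&(h[...,2]>120)); w[:, :40]=0
            for x in range(84,40,-4):
                i=int((90-x)*4); cols=np.where(w[i])[0]
                if len(cols):
                    sp=np.split(cols,np.where(np.diff(cols)>1)[0]+1); print(n,x,[(round(60-s[0]/4,1),round(60-s[-1]/4,1)) for s in sp])
            cv2.imwrite(f"pics/rect_{n}.png",cv2.resize(r,None,fx=1.6,fy=1.6))
        else:
            g=r.min(2).astype(int)
            for x in(60,56,52,48,44): 
                i=int((90-x)*4); s=g[i-4:i+5].mean(0); s[:320]=255; s[420:]=255; j=s.argmin(); print(n,'needle',x,60-j/4,s[j])
a=cv2.imread("pics/rect_top.png");b=cv2.imread("pics/rect_scene.png");cv2.imwrite("pics/rect.png",cv2.resize(np.vstack([a,b]),(600,600)))
E
```

```text
top 80 [(np.float64(31.0), np.float64(10.2))]
top 76 [(np.float64(31.8), np.float64(9.0))]
top 72 [(np.float64(32.0), np.float64(9.5))]
top 68 [(np.float64(31.5), np.float64(9.5))]
top 64 [(np.float64(30.2), np.float64(24.2)), (np.float64(17.5), np.float64(10.8))]
top 60 [(np.float64(29.8), np.float64(25.5)), (np.float64(16.5), np.float64(12.0))]
top 56 [(np.float64(30.0), np.float64(24.8)), (np.float64(16.5), np.float64(12.0))]
top 52 [(np.float64(29.5), np.float64(25.0)), (np.float64(16.8), np.float64(11.8))]
top 48 [(np.float64(29.8), np.float64(25.2)), (np.float64(17.0), np.float64(11.8))]
top 44 [(np.float64(29.2), np.float64(24.8)), (np.float64(16.5), np.float64(12.2))]
top needle 60 -34.25 104.33333333333333
top needle 56 -34.5 118.11111111111111
top needle 52 -34.25 103.22222222222223
top needle 48 -34.25 90.33333333333333
top needle 44 -34.75 119.55555555555556
scene 80 [(np.float64(31.2), np.float64(11.8))]
scene 76 [(np.float64(31.8), np.float64(9.5))]
scene 72 [(np.float64(31.5), np.float64(8.8))]
scene 68 [(np.float64(31.8), np.float64(8.8))]
scene 64 [(np.float64(31.5), np.float64(9.0))]
scene 60 [(np.float64(31.0), np.float64(23.0)), (np.float64(20.0), np.float64(10.0))]
scene 56 [(np.float64(31.5), np.float64(23.5)), (np.float64(19.5), np.float64(10.2))]
scene 52 [(np.float64(31.8), np.float64(24.0)), (np.float64(18.5), np.float64(10.8))]
scene 48 [(np.float64(30.8), np.float64(24.0)), (np.float64(18.2), np.float64(10.8))]
scene 44 [(np.float64(29.8), np.float64(24.2)), (np.float64(16.2), np.float64(12.0))]
scene needle 60 -20.0 215.22222222222223
scene needle 56 -34.0 204.33333333333334
scene needle 52 -34.75 153.88888888888889
scene needle 48 -34.75 118.22222222222223
scene needle 44 -35.25 97.66666666666667
```

View pics/rect.png

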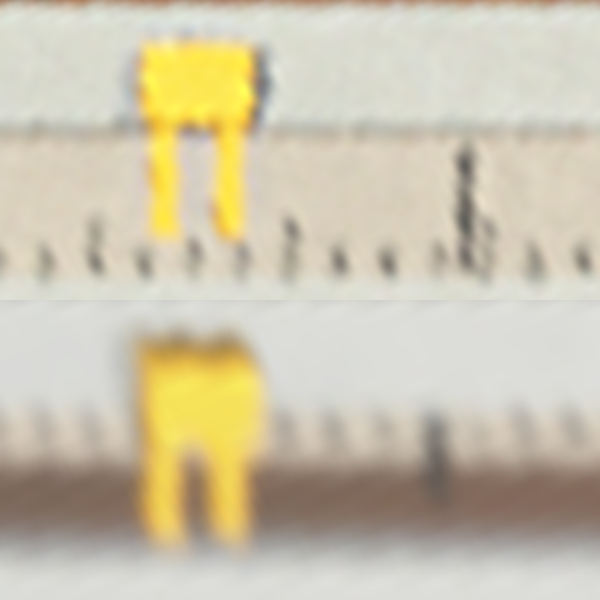

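The clip gap is at y = 20.8 mm and the needle at -34.5 mm, agreed by both views, so about 55 mm of wheel travel is needed. Next I go above the slot's right end.

play_rows(steps=[[[-0.0027,-0.0043,0.01,0.024],[-0.0027,-0.0043,0.02,0],[-0.0027,-0.0043,0.03,0],[-0.0027,-0.0043,0.03,0],[-0.0027,-0.0043,0.02,0]]])

```text
time: 3.63
ee_pos: [0.5563, 0.038, 0.1135]
tcp_rot: [-179.3, 0.1, 67.5]
wrist_force: [-0.3, -0.2, -0.6]
opening: -0.0001
grasp_force: 0.0
```

play_rows(steps=[[[0,0,0.008,0],[0,0,0.005,0],[0,0,0,0],[0,0,0,0],[0,0,0,0]]])

```text
time: 4.05
ee_pos: [0.5589, 0.0375, 0.1048]
tcp_rot: [-179.5, -0.0, 67.4]
wrist_force: [0.9, -0.1, -0.7]
opening: -0.0001
grasp_force: 0.0
```

```bash
python3 -c "
from h import *
st()"
```

```text
t 4.05 ctrl [-21.8  63.6] z 104.8 rot [-179.5   -0.    67.4] F ctrl [ 0.84  0.3  -0.74] op -0.0001
```

play_rows(steps=[[[0,0.0018,0.003,0],[0,0,0.003,0],[0,0,0.003,0],[0,0,0,0],[0,0,0,0]]])

```text
time: 4.47
ee_pos: [0.5594, 0.0365, 0.0939]
tcp_rot: [-179.4, 0.0, 67.4]
wrist_force: [-0.3, -0.5, 0.5]
opening: -0.0001
grasp_force: 0.0
```

play_rows(steps=[[[0,0,0.0006,0],[0,0,0.0006,0],[0,0,0.0006,0],[0,0,0,0],[0,0,0,0]]])

```text
time: 4.88
ee_pos: [0.5595, 0.0366, 0.0924]
tcp_rot: [-179.4, 0.0, 67.4]
wrist_force: [0.1, 0.3, 0.9]
opening: -0.0
grasp_force: 0.0
```

```bash
python3 -c "
from h import *
st()"
```

```text
t 4.88 ctrl [-20.9  63. ] z 92.4 rot [-179.4    0.    67.4] F ctrl [-0.03  0.35  0.91] op -0.0
```

play_rows(steps=[[[0,0,0.0005,0],[0,0,0.0005,0],[0,0,0,0],[0,0,0,0],[0,0,0,0]]])

```text
time: 5.3
ee_pos: [0.5595, 0.0366, 0.0914]
tcp_rot: [-179.4, 0.0, 67.4]
wrist_force: [-0.3, -0.0, -1.2]
opening: -0.0002
grasp_force: 0.0
```

play_rows(steps=[[[0,0,0.0006,0],[0,0,0.0006,0],[0,0,0,0],[0,0,0,0],[0,0,0,0]]])

```text
time: 5.72
ee_pos: [0.5595, 0.0366, 0.0902]
tcp_rot: [-179.4, 0.0, 67.4]
wrist_force: [-0.4, 0.2, -0.4]
opening: 0.0003
grasp_force: 0.0
```

play_rows(steps=[[[0,0,0.0006,0],[0,0,0.0006,0],[0,0,0,0],[0,0,0,0],[0,0,0,0]]])

```text
time: 6.13
ee_pos: [0.5595, 0.0366, 0.089]
tcp_rot: [-179.4, 0.0, 67.4]
wrist_force: [0.6, -0.2, 0.4]
opening: 0.0001
grasp_force: 0.3
```

play_rows(steps=[[[0,0,0.0006,0],[0,0,0.0006,0],[0,0,0,0],[0,0,0,0],[0,0,0,0]]])

```text
time: 6.55
ee_pos: [0.5597, 0.0367, 0.0881]
tcp_rot: [-179.5, 0.0, 67.4]
wrist_force: [-0.5, -0.4, 4.8]
opening: -0.0001
grasp_force: 2.5
```

Contact is at z ≈ 88.8 mm. I press a bit more, to about 7 N, and roll towards +y.

play_rows(steps=[[[0,0,0.0004,0],[0,0,0,0],[0.001,0,0,0],[0.001,0,0,0],[0.001,0,0,0]]])

```text
time: 6.97
ee_pos: [0.5606, 0.039, 0.0878]
tcp_rot: [-179.5, 0.1, 67.4]
wrist_force: [-2.0, -2.3, 6.8]
opening: 0.0
grasp_force: 3.4
```

```bash
python3 -c "
from h import *
st()"
```

```text
t 6.97 ctrl [-20.8  65.6] z 87.8 rot [-1.795e+02  1.000e-01  6.740e+01] F ctrl [-0.92 -2.89  6.76] op 0.0
```

play_rows(steps=[[[0.0012,0,0,0],[0.0012,0,0,0],[0.0012,0,0,0],[0.0012,0,0,0],[0.0012,0,0,0]]])

```text
time: 7.38
ee_pos: [0.563, 0.0445, 0.0878]
tcp_rot: [-179.5, 0.1, 67.4]
wrist_force: [-2.0, -2.7, 7.0]
opening: -0.0004
grasp_force: 3.4
```

play_rows(steps=[[[0.0012,0,0,0],[0.0012,0,0,0],[0.0012,0,0,0],[0.0012,0,0,0],[0.0012,0,0,0]]])

```text
time: 7.8
ee_pos: [0.5653, 0.0501, 0.0878]
tcp_rot: [-179.5, 0.1, 67.4]
wrist_force: [-1.6, -1.9, 6.9]
opening: -0.0003
grasp_force: 3.1
```

```bash
cat >> h.py <<'E'
def rect(n,z=.072):
    c=cam(n); im=c["img"]
    ys=np.arange(60,-60,-.25)/1000; xs=np.arange(90,30,-.25)/1000
    P=np.array([[world(x,y,z) for y in ys] for x in xs])
    q=(P-np.array(c["xyz"]))@att(c); f=foc(c); uv=(q[...,:2]/q[...,2:]*f+[c["cx"],c["cy"]]).astype(np.float32)
    return cv2.remap(im,uv[...,0],uv[...,1],cv2.INTER_CUBIC), im
E
python3 - <<'E'
from h import *
st()
a,im=rect("top"); b,im2=rect("scene")
cv2.imwrite("pics/r2.png",np.vstack([cv2.resize(np.vstack([a,b]),(512,300)),im2[130:300,:][:,:]]))
E
```

```text
t 7.8 ctrl [-20.8  77.7] z 87.8 rot [-1.795e+02  1.000e-01  6.740e+01] F ctrl [-0.75 -2.36  6.93] op -0.0003
```

View pics/r2.png

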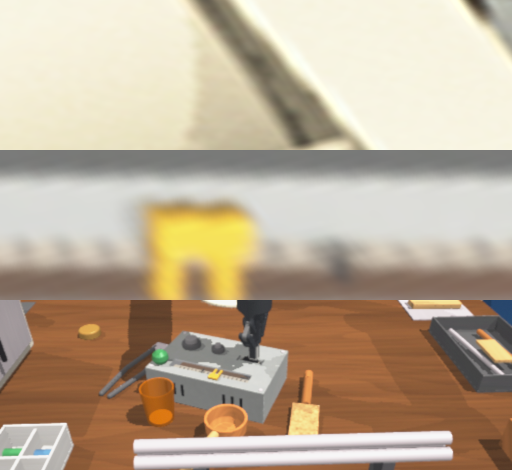

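The scene view shows the needle moved to y ≈ -19 (about 15 mm), matching the finger. The arm hides the window in the top view. Now I lift, go back and do the second stroke.

play_rows(steps=[[[0,0,-0.003,0],[0,0,-0.003,0],[-0.008,0,0,0],[-0.008,0,0,0],[0,0,0,0]]])

```text
time: 8.32
ee_pos: [0.5584, 0.0343, 0.0931]
tcp_rot: [-179.4, 0.1, 67.4]
wrist_force: [0.1, 0.5, 0.1]
opening: 0.0001
grasp_force: 0.0
```

play_rows(steps=[[[0,0,0.002,0],[0,0,0.0015,0],[0,0,0.001,0],[0,0,0.0005,0],[0,0,0,0]]])

```text
time: 8.73
ee_pos: [0.5591, 0.0357, 0.0885]
tcp_rot: [-179.4, 0.0, 67.4]
wrist_force: [-1.3, -1.1, 2.5]
opening: 0.0
grasp_force: 1.6
```

play_rows(steps=[[[0,0,0.0005,0],[0,0,0.0005,0],[0,0,0,0],[0,0,0,0],[0,0,0,0]]])

```text
time: 9.15
ee_pos: [0.5592, 0.0357, 0.0879]
tcp_rot: [-179.5, 0.0, 67.4]
wrist_force: [-2.4, -1.2, 6.0]
opening: 0.0
grasp_force: 3.1
```

play_rows(steps=[[[0.001,0,0.0001,0],[0.0012,0,0,0],[0.0012,0,0,0],[0.0012,0,0,0],[0.0012,0,0,0]]])

```text
time: 9.57
ee_pos: [0.5614, 0.0409, 0.0878]
tcp_rot: [-179.5, 0.0, 67.4]
wrist_force: [-2.1, -3.0, 7.1]
opening: -0.0002
grasp_force: 3.3
```

play_rows(steps=[[[0.0012,0,0,0],[0.0012,0,0,0],[0.0012,0,0,0],[0.0012,0,0,0],[0.0012,0,0,0]]])

```text
time: 9.98
ee_pos: [0.5637, 0.0465, 0.0878]
tcp_rot: [-179.5, 0.0, 67.4]
wrist_force: [-2.5, -1.9, 6.7]
opening: 0.0
grasp_force: 3.3
```

play_rows(steps=[[[0.0012,0,0,0],[0.0012,0,0,0],[0.0012,0,0,0],[0,0,0,0],[0,0,0,0]]])

```text
time: 10.4
ee_pos: [0.5651, 0.05, 0.0878]
tcp_rot: [-179.5, 0.0, 67.4]
wrist_force: [-2.7, -1.1, 7.6]
opening: -0.0002
grasp_force: 3.0
```

play_rows(steps=[[[0,0,-0.003,0],[0,0,-0.003,0],[-0.008,0,0,0],[-0.008,0,0,0],[0,0,0,0]]])

```text
time: 10.82
ee_pos: [0.5583, 0.0338, 0.0931]
tcp_rot: [-179.4, 0.0, 67.4]
wrist_force: [-0.4, -0.1, 0.1]
opening: 0.0002
grasp_force: 0.0
```

```bash
cat >> h.py <<'E'
def needle():
    b,im=rect("scene"); g=b.min(2).astype(float)
    for x in(52,48,44):
        i=int((90-x)*4); s=g[i-6:i+7].mean(0); s=s-cv2.GaussianBlur(s[None],(0,0),16)[0]
        j=np.argsort(s)[:1]; 
        from scipy.signal import find_peaks
        p,_=find_peaks(-s,prominence=12); print(x,[(60-k/4,int(s[k])) for k in p])
    return b,im
E
python3 - <<'E'
from h import *
st()
b,im=needle(); cv2.imwrite("pics/r3.png",b)
E
```

```text
t 10.82 ctrl [-20.9  60. ] z 93.1 rot [-179.4    0.    67.4] F ctrl [-0.33 -0.28  0.14] op 0.0002
52 [(np.float64(54.5), -9), (np.float64(45.0), -9), (np.float64(35.75), -6), (np.float64(23.5), -27), (np.float64(4.5), -13), (np.float64(-4.75), -16), (np.float64(-14.0), -10), (np.float64(-24.5), -8), (np.float64(-52.75), -12)]
48 [(np.float64(54.25), -9), (np.float64(44.5), -9), (np.float64(35.0), -8), (np.float64(22.75), -30), (np.float64(9.5), -14), (np.float64(-5.0), -24), (np.float64(-14.75), -9), (np.float64(-25.0), -7), (np.float64(-35.0), -8), (np.float64(-44.0), -6), (np.float64(-53.75), -10)]
44 [(np.float64(54.25), -6), (np.float64(43.75), -7), (np.float64(22.0), -21), (np.float64(8.25), -17), (np.float64(-5.25), -20)]
```

View pics/r3.png

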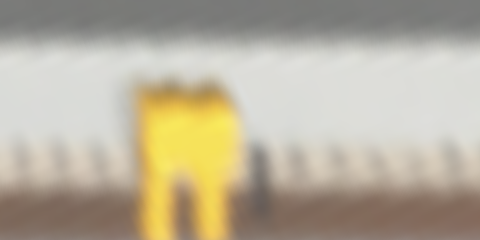

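The needle is at y ≈ -5, with about 25.5 mm to go. Third stroke.

play_rows(steps=[[[0,0,0.002,0],[0,0,0.0015,0],[0,0,0.001,0],[0,0,0.0005,0],[0,0,0,0]]])

```text
time: 11.28
ee_pos: [0.5589, 0.0352, 0.0885]
tcp_rot: [-179.4, 0.0, 67.4]
wrist_force: [-0.2, -0.8, 3.7]
opening: 0.0
grasp_force: 1.7
```

play_rows(steps=[[[0,0,0.0005,0],[0,0,0.0005,0],[0,0,0,0],[0,0,0,0],[0,0,0,0]]])

```text
time: 11.7
ee_pos: [0.559, 0.0352, 0.0879]
tcp_rot: [-179.5, 0.0, 67.4]
wrist_force: [-2.2, -1.1, 5.3]
opening: 0.0002
grasp_force: 3.2
```

play_rows(steps=[[[0.001,0,0,0],[0.0012,0,0,0],[0.0012,0,0,0],[0.0012,0,0,0],[0.0012,0,0,0]]])

```text
time: 12.12
ee_pos: [0.5612, 0.0403, 0.0879]
tcp_rot: [-179.5, 0.0, 67.4]
wrist_force: [-2.1, -2.6, 7.1]
opening: 0.0
grasp_force: 3.3
```

play_rows(steps=[[[0.0012,0,0,0],[0.0012,0,0,0],[0.0012,0,0,0],[0.0012,0,0,0],[0.0012,0,0,0]]])

```text
time: 12.53
ee_pos: [0.5635, 0.0459, 0.0879]
tcp_rot: [-179.5, 0.0, 67.4]
wrist_force: [-1.4, -1.8, 6.3]
opening: -0.0
grasp_force: 3.3
```

play_rows(steps=[[[0.0012,0,0,0],[0.0012,0,0,0],[0.0012,0,0,0],[0,0,0,0],[0,0,0,0]]])

```text
time: 12.95
ee_pos: [0.5649, 0.0494, 0.0878]
tcp_rot: [-179.5, 0.0, 67.4]
wrist_force: [-0.9, -1.5, 6.3]
opening: -0.0002
grasp_force: 3.1
```

play_rows(steps=[[[0,0,-0.003,0],[0,0,-0.003,0],[-0.008,0,0,0],[-0.008,0,0,0],[0,0,0,0]]])

```text
time: 13.37
ee_pos: [0.558, 0.0333, 0.0931]
tcp_rot: [-179.4, 0.1, 67.4]
wrist_force: [-0.5, -0.3, 0.2]
opening: 0.0004
grasp_force: 0.0
```

```bash
python3 - <<'E'
from h import *
st()
b,im=needle(); cv2.imwrite("pics/r4.png",b)
E
```

```text
t 13.37 ctrl [-21.   59.4] z 93.1 rot [-1.794e+02  1.000e-01  6.740e+01] F ctrl [-0.36 -0.52  0.17] op 0.0004
52 [(np.float64(54.5), -9), (np.float64(45.25), -9), (np.float64(36.25), -7), (np.float64(23.5), -26), (np.float64(4.5), -13), (np.float64(-4.5), 0), (np.float64(-14.0), -11), (np.float64(-24.25), -9), (np.float64(-52.75), -11)]
48 [(np.float64(54.25), -9), (np.float64(44.5), -9), (np.float64(35.0), -8), (np.float64(22.75), -29), (np.float64(7.0), -12), (np.float64(-5.25), -4), (np.float64(-14.75), -12), (np.float64(-25.0), -8), (np.float64(-35.0), -8), (np.float64(-44.0), -6), (np.float64(-53.25), -9)]
44 [(np.float64(43.75), -6), (np.float64(21.75), -20), (np.float64(8.75), -14)]
```

View pics/r4.png

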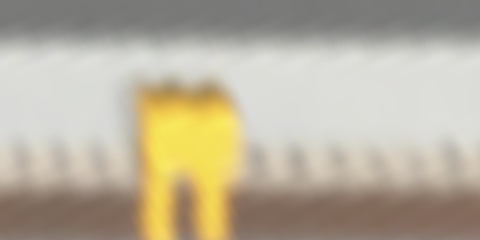

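The needle is now hidden behind the right prong in the scene view; dead reckoning puts it at y ≈ 10.4. I make a last stroke of about 10.3 mm, then withdraw over the key side and check from the top.

play_rows(steps=[[[0,0,0.002,0],[0,0,0.0015,0],[0,0,0.001,0],[0,0,0.0005,0],[0,0,0,0]]])

```text
time: 13.83
ee_pos: [0.5587, 0.0346, 0.0885]
tcp_rot: [-179.4, 0.0, 67.4]
wrist_force: [-0.4, -0.3, 3.7]
opening: -0.0001
grasp_force: 1.7
```

play_rows(steps=[[[0,0,0.0005,0],[0,0,0.0005,0],[0,0,0,0],[0,0,0,0],[0,0,0,0]]])

```text
time: 14.25
ee_pos: [0.5588, 0.0346, 0.0878]
tcp_rot: [-179.5, 0.0, 67.4]
wrist_force: [-2.1, -0.3, 6.2]
opening: 0.0003
grasp_force: 3.1
```

play_rows(steps=[[[0.001,0,0,0],[0.001,0,0,0],[0.001,0,0,0],[0.001,0,0,0],[0.001,0,0,0]]])

```text
time: 14.67
ee_pos: [0.5606, 0.0391, 0.0878]
tcp_rot: [-179.5, 0.0, 67.4]
wrist_force: [-0.7, -2.3, 6.6]
opening: -0.0003
grasp_force: 3.3
```

play_rows(steps=[[[0.001,0,0,0],[0.001,0,0,0],[0.001,0,0,0],[0.001,0,0,0],[0.0013,0,0,0]]])

```text
time: 15.08
ee_pos: [0.5626, 0.0439, 0.0878]
tcp_rot: [-179.5, 0.0, 67.4]
wrist_force: [-3.0, -2.7, 7.4]
opening: 0.0001
grasp_force: 3.3
```

play_rows(steps=[[[0,0,0,0],[0,0,0,0],[0,0,-0.003,0],[0,0,-0.01,0],[0,0,-0.03,0]]])

```text
time: 15.5
ee_pos: [0.5611, 0.044, 0.127]
tcp_rot: [-179.1, 0.2, 67.4]
wrist_force: [0.5, -0.5, -0.4]
opening: 0.0003
grasp_force: 0.0
```

play_rows(steps=[[[0,-0.03,-0.04,0],[0,-0.04,0,0],[0,-0.04,0,0],[0,-0.04,0,0],[0,-0.04,0,0]]])

```text
time: 15.92
ee_pos: [0.3909, 0.1153, 0.1659]
tcp_rot: [-179.4, -0.0, 67.4]
wrist_force: [0.9, 0.7, 0.8]
opening: -0.0003
grasp_force: 0.0
```

```bash
python3 - <<'E'
from h import *
st()
a,im=rect("top"); b,im2=needle(); cv2.imwrite("pics/r5.png",np.vstack([cv2.resize(a,(600,300),interpolation=cv2.INTER_CUBIC),cv2.resize(im[150:300,220:400],(600,300))]))
g=a.min(2).astype(float)
for x in(64,61,58,55,52,49):
    i=int((90-x)*4); s=g[i-3:i+4].mean(0); print(x,[int(k) for k in s[int((30-0)*4)+16:240:2]])
E
```

```text
t 15.92 ctrl [-206.8   70.9] z 165.9 rot [-179.4   -0.    67.4] F ctrl [0.55 0.97 0.83] op -0.0003
52 [(np.float64(54.5), -9), (np.float64(45.0), -9), (np.float64(36.25), -6), (np.float64(23.75), -26), (np.float64(4.25), -14), (np.float64(-4.5), 0), (np.float64(-14.0), -11), (np.float64(-24.0), -8), (np.float64(-52.75), -12)]
48 [(np.float64(54.5), -9), (np.float64(44.75), -10), (np.float64(35.0), -7), (np.float64(22.75), -29), (np.float64(9.5), -14), (np.float64(-5.0), -4), (np.float64(-14.75), -11), (np.float64(-25.0), -7), (np.float64(-35.0), -8), (np.float64(-44.0), -6), (np.float64(-53.5), -9)]
44 [(np.float64(22.0), -21), (np.float64(8.25), -17)]
64 [87, 99, 114, 131, 145, 157, 164, 169, 172, 173, 174, 176, 180, 184, 187, 190, 189, 178, 162, 144, 123, 102, 85, 75, 72, 73, 77, 84, 95, 109, 125, 142, 157, 167, 173, 179, 185, 190, 192, 192, 190, 186, 182, 178, 176, 175, 175, 178, 181, 183, 184, 184]
61 [91, 105, 123, 141, 158, 169, 170, 160, 145, 132, 127, 133, 145, 161, 177, 188, 195, 196, 190, 175, 154, 129, 106, 87, 76, 71, 75, 85, 99, 118, 137, 155, 171, 184, 194, 198, 197, 19
[... 395 characters left out ...]
, 160, 176, 187, 191, 187, 177, 160, 140, 119, 101, 86, 77, 74, 77, 85, 99, 119, 139, 158, 174, 186, 195, 198, 196, 193, 190, 189, 188, 188, 187, 187, 187, 188, 188, 189, 189, 188, 187, 187]
52 [84, 95, 109, 122, 133, 139, 139, 136, 133, 131, 132, 139, 151, 165, 178, 186, 187, 180, 165, 147, 126, 106, 88, 76, 69, 70, 76, 87, 101, 116, 132, 150, 166, 177, 184, 187, 190, 193, 193, 192, 191, 191, 192, 193, 194, 194, 194, 194, 194, 195, 195, 195]
49 [82, 94, 110, 130, 148, 161, 163, 153, 135, 119, 111, 117, 135, 157, 177, 187, 185, 174, 154, 130, 108, 89, 77, 70, 68, 69, 73, 80, 92, 109, 129, 149, 165, 179, 191, 197, 197, 196, 194, 194, 194, 193, 193, 192, 190, 186, 181, 177, 174, 173, 175, 180]
```

View pics/r5.png

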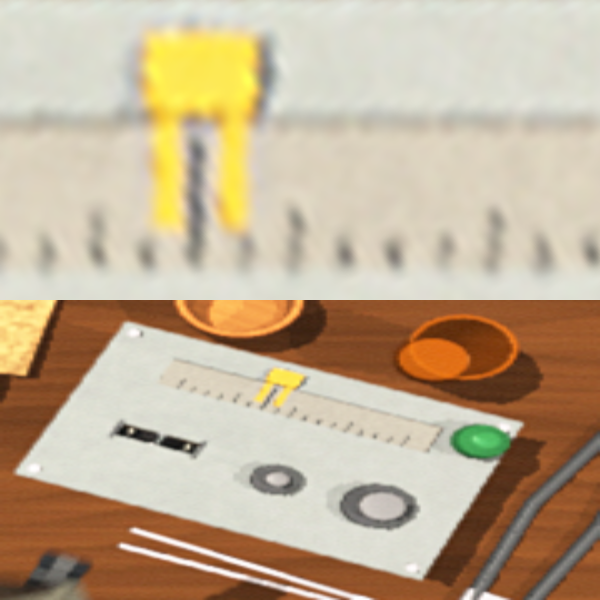

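The top view shows the needle centred between the prongs. It measures y ≈ 20.8 against a gap of 20.8, so the wheel is done. Next is the large key at (-30, -85).

play_rows(steps=[[[-0.0195,0.0221,0,0],[-0.0195,0.0221,0,0],[-0.0195,0.0221,0,0],[-0.0195,0.0221,0,0],[-0.0195,0.0221,0,0]]])

```text
time: 16.43
ee_pos: [0.458, -0.0191, 0.1649]
tcp_rot: [-179.5, -0.0, 67.4]
wrist_force: [1.0, 1.1, -0.5]
opening: -0.0001
grasp_force: 0.0
```

play_rows(steps=[[[-0.0195,0.0221,0,0],[-0.0195,0.0221,0,0],[-0.0195,0.0221,0,0],[0,0,0,0],[0,0,0,0]]])

```text
time: 16.85
ee_pos: [0.4963, -0.0984, 0.1635]
tcp_rot: [-179.4, 0.0, 67.3]
wrist_force: [-0.2, 0.6, -0.3]
opening: 0.0001
grasp_force: 0.0
```

```bash
python3 -c "
from h import *
st()"
```

```text
t 16.85 ctrl [-27.4 -85.9] z 163.5 rot [-179.4    0.    67.3] F ctrl [-0.4   0.45 -0.33] op 0.0001
```

Down to about 106 mm, then in small steps.

play_rows(steps=[[[0.0008,-0.0024,0.02,0],[0,0,0.02,0],[0,0,0.012,0],[0,0,0.005,0],[0,0,0,0]]])

```text
time: 17.27
ee_pos: [0.4928, -0.0946, 0.106]
tcp_rot: [-179.3, 0.0, 67.5]
wrist_force: [0.2, 1.1, 0.6]
opening: -0.0
grasp_force: 0.0
```

play_rows(steps=[[[0,0,0.0008,0],[0,0,0.0008,0],[0,0,0.0008,0],[0,0,0.0008,0],[0,0,0,0]]])

```text
time: 17.68
ee_pos: [0.4937, -0.0952, 0.104]
tcp_rot: [-179.5, 0.0, 67.4]
wrist_force: [0.5, 0.1, 1.0]
opening: -0.0002
grasp_force: 0.7
```

```bash
python3 -c "
from h import *
st()"
```

```text
t 17.68 ctrl [-31. -84.] z 104.0 rot [-179.5    0.    67.4] F ctrl [0.4 0.3 1. ] op -0.0002
```

play_rows(steps=[[[0,0,0.0008,0],[0,0,0.0008,0],[0,0,0.0008,0],[0,0,0.0006,0],[0,0,0,0]]])

```text
time: 18.1
ee_pos: [0.4936, -0.0952, 0.1007]
tcp_rot: [-179.5, 0.0, 67.4]
wrist_force: [1.7, -0.2, 2.5]
opening: 0.0
grasp_force: 1.4
```

play_rows(steps=[[[0,0,0.0008,0],[0,0,0.0008,0],[0,0,0.0008,0],[0,0,0.0006,0],[0,0,0,0]]])

```text
time: 18.52
ee_pos: [0.4935, -0.0952, 0.0976]
tcp_rot: [-179.5, 0.0, 67.4]
wrist_force: [3.8, -0.3, 4.6]
opening: -0.0003
grasp_force: 2.1
```

The key is down about 6.4 mm at under 6 N. I release straight up and withdraw.

play_rows(steps=[[[0,0,-0.002,0],[0,0,-0.003,0],[0,0,-0.005,0],[0,0,-0.02,0],[0,0,-0.03,0]]])

```text
time: 18.93
ee_pos: [0.4918, -0.095, 0.1556]
tcp_rot: [-179.1, 0.1, 67.4]
wrist_force: [0.9, 0.0, 0.8]
opening: 0.0
grasp_force: 0.0
```

play_rows(steps=[[[0,-0.02,-0.03,0],[0,-0.035,0,0],[0,-0.035,0,0],[0,-0.03,0,0],[0,0,0,0]]])

```text
time: 19.35
ee_pos: [0.3792, -0.0481, 0.1896]
tcp_rot: [-179.3, 0.0, 67.4]
wrist_force: [-0.1, -0.3, 0.2]
opening: 0.0001
grasp_force: 0.0
```

```bash
python3 - <<'E'
from h import *
st()
a,im=rect("top"); cv2.imwrite("pics/r6.png",np.vstack([cv2.resize(a,(600,300)),cv2.resize(im[150:300,220:400],(600,300))]))
E
```

```text
t 19.35 ctrl [-154.8  -84.4] z 189.6 rot [-179.3    0.    67.4] F ctrl [-0.01 -0.28  0.23] op 0.0001
```

View pics/r6.png

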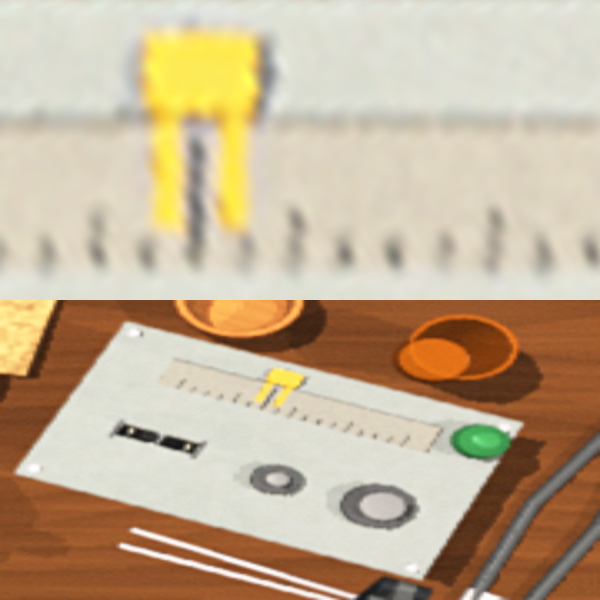

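The needle is still centred between the prongs, the key is back up and nothing else has moved. I'm handing the job in.

```bash
python3 -c "
from workcell import bot
print(bot.job_done())"
```

```text
the job is handed in; nothing more can be done
None
```

The needle stands centred between the clip's prongs, and the large key was then pushed about 6.4 mm down and let back up. Force readings stayed below about 9 N, the small key was left alone and the other things look unmoved in the final top view; the job is handed in, but no verdict was shown.

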